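# Fetch the sanding block from the back of the tool tray

## Task

I want to sand the pine board, but the cork sanding block is at the back of the tool tray, behind other tools. Lift the spirit level straight up out of its two U brackets and put it on the green cutting mat, set the tape measure and the pine block on the mat as well, and then lay the sanding block flat on the middle of the pine board, lengthwise along it and not over its edges. When that is done, put the tape measure and the pine block back in the tray, each exactly where and as it stood, and last of all lower the spirit level back into both brackets, the right way up and centred.

Things in the scene. Friction and masses are not known exactly. Their poses are not given: they have to be found in the camera images.
- level_centre (a point): Centre of the spirit level, a yellow bar with black end caps and green vials, 380 mm long (its y axis), 24 mm thick (x), 48 mm high (z up), 0.35 kg. At the start it stands on its 24 mm edge in the tray's two U brackets, crossing over the tray above the tools. Origin 24 mm above its underside. Grasp across the 24 mm at mid-length, near the centre: it is symmetric end for end. It stands by itself on the mat.
- tape_centre (a point): Centre of the grey and black tape measure (red button), 38 mm wide (x), 90 mm long (y), 66 mm high (z up), 0.19 kg; origin 33 mm above its underside. Stands in the front half of the tray (side nearer the robot), its length front to back, next to the pine block, 25 to 30 mm between the two (left or right of it, varies). Grasp across the 38 mm.
- block_centre (a point): Centre of the pale pine block, 45 mm wide (x), 90 mm long (y), 45 mm high (z up), 0.1 kg; origin 22.5 mm above its underside. In the front half of the tray beside the tape measure, length front to back. Grasp across the 45 mm.
- sander_centre (a point): Centre of the brown cork sanding block, 62 mm wide (x), 112 mm long (y), 32 mm high (z up), 0.07 kg; origin 16 mm above its underside. Lies in the back half of the tray, length left to right, only 5 to 15 mm behind the tape measure and the pine block, with about 30 mm free behind it. Grasp across the 62 mm.
- tray: Open wooden tool tray with a grey-blue floor, fixed to the bench: 236 mm front to back (x, away from the robot), 296 mm wide (y), origin at the centre of its underside. Floor top 8 mm above the origin, front and back walls 40 and 46 mm high, end boards 52 mm; two 32 mm high dividers at y = +-95 mm make a middle bay 220 x 184 mm that holds the tape measure, pine block and sanding block; the narrow side bays hold small tools that stay.
- bracket_left (a point): Centre of the seat of the left steel U bracket (tray y = +162 mm), open at the top, 84 mm above the tray's underside; gap 30 mm between its cheeks (across tray x), cheeks 29 mm high with flared lips above, top 41 mm above the seat. The level's underside rests on the seat; its length runs along tray y, its middle half-way between the two brackets.
- bracket_right (a point): The same for the right bracket, at tray y = -162 mm.
- cutting_mat: Green cutting mat with a pale grid, 400 mm (x) by 230 mm (y), 3 mm thick, fixed; origin at the centre of its underside on the bench. It lies left or right of the tray, the pine board on the other side. Side area for what is cleared from the tray.
- board_top (a point): Centre of the upper face of the loose pale pine board, 86 mm wide (x), 280 mm long (y, along the grain), 20 mm thick, 0.25 kg, lying flat on the bench; a corner is clipped at one end.
There are look-alikes about, which are no part of the job. Leave any orange look-alike of the part that bears block_centre alone.

How it is judged:
By the outcome, as a careful person would: the job done as asked, in the order asked, and still so for the second after the job is handed in, with the robot touching nothing.
It also fails if it takes over 144 s, if anything falls off the work surface, if the arm or the gripper's body presses on something with over 40 N, if the wrist force passes 120 N, or if a joint passes its speed limit or range.

## Robot

A 6-joint arm with a two-finger parallel gripper is mounted at the origin on the work surface; the furniture and walls round the work are solid. World frame = base frame: x ahead of the robot, y to its left, z up, the work surface at z = 0. Lengths are in m, angles in rad, forces in N, time in s.
With the tool pointing down it reaches from about 0.35 to 0.85 m from the base axis. Payload 8.1 kg.
Tool frame: the origin (TCP) lies between the finger pads; the fingertips stand 11 mm ahead of it and the grasp point (between the pads) lies 8 mm behind it (robot.tips_ahead is the distance from the TCP to the fingertips, in m); z points along the fingers, y is the line along which they close (so a half turn about z gives the same grasp; the last joint's range is limited). The gripper opens to 93 mm and grips with 3 to 60 N. Pads are 15 mm wide; open, the fingers measure 128 mm over their backs; the gripper's body (75 mm by 188 mm) begins 65 mm behind the grasp point.
Start: joints at [-1.288, 0.13, 1.488, -0, 1.523, -0.085], TCP at [0.216, -0.56, 0.23] pointing down, gripper open.
Joint ranges: [-2.96, 2.96], [-0.89, 2.26], [0.02, 2.5], [-1.34, 4.48], [0, 2.73], [-2.66, 2.66]. Speed limits (rad/s): [2.39, 2.39, 2.79, 3.14, 3.14, 3.14].

## Interface

Orientations are given as a rotation vector (axis times angle).
In Python, from plant import robot gives the robot as it stands. The module is installed in compiled form; this text tells all that it offers.
- The arm moves only by the tool move_arm, never from a script. Its argument "deltas" is one flat list of numbers, 7 for each row, row after row: the shift along the tool's x, y, z in m, then the turn, a rotation vector about the tool's x, y, z in rad, then the opening, from 0 (shut) to 1 (fully open). A call has 1 to 12 rows; each row is the pose to reach, as a shift and turn from the pose commanded when the call began, along the tool's axes at that moment; what a row does not reach only later rows make up. A row lasts 1/8 s, in which the tool goes at most 62.5 mm and 10.7 degrees, less where a joint would pass 70% of its speed; a pose out of reach is approached as far as the arm can. A call with a gripper value outside its range is refused whole. The fingers move at their own pace and stop on an object; "squeeze" is the grip in N (left out, the last holds). Time passes only in rows, so rows that repeat a pose let the fingers close. It gives the time, the measured TCP pose, the force, the opening and the grip force at its end, in the units of the state.
- robot.read_state(): the state, without advancing time (a new reading comes with each control period).
- robot.read_camera(name): name is "scene" or "top"; returns (picture, depth): 420x560x3 uint8, red, green, blue; 420x560 float32, m along the optical axis (not along the pixel's ray), 0 where there is no reading.
- robot.camera_model(name): a dict with "K" (3x3 intrinsics, pixels), "k1" (the pictures are not rectified: a ray, as slopes to the right and down, at radius r is drawn at 1 + k1 r^2 times it, then the intrinsics apply), "R" (3x3) and "t" (3): a world point X has camera coordinates R X + t. Camera axes: x right, y down, z forward; pixel columns grow to the right and rows downward; lengths in m; the calibration is good to about 2 mm. A picture is of the moment at which its call begins. camera_model takes no time and is no camera call.
- robot.close_job(): hands the job in; it is judged then, once.
Trained networks look in the newest picture that a camera, given by its name, has taken for a name from the list of things; names that differ only in an ending like _2 or _b are one class to them, and where a whole thing is asked for, a point or a joint stands for the part that bears it (a point fixed in the world has none). Each returns a list of dicts, best first, with "confidence" (0 to 1); they miss things now and then, are a little off and sometimes report something else, mostly with a low value. They report only what shows in the picture. A call takes as long as a camera call. They do not tell look-alikes from the thing itself.
- robot.recognise(camera, label): "uv" ([column, row] in pixels, amid what is visible of it).
The state is a dict: "t": time; "q": joint angles; "dq": joint speeds; "joint_torque": joint torques, N m; "tool_pos": TCP position; "orientation": TCP orientation; "force": force on the tool from outside, world axes, zero at the start; "wrist_torque": the same for the moment, N m; "opening": finger opening in m; "gripper_force": force on a finger pad.
Only numpy, scipy, OpenCV 4.12 (cv2) and the standard library are available. Lean on these libraries where they do the work, as an engineer would, in place of code of your own. Each camera call takes 0.05 s, during which the arm holds its last target. There are 200 camera calls.

## Working session

There is one attempt and no reset: what is moved stays moved. The work goes in short steps, Python scripts to look and compute and a tool call to move; the robot and the scene stay as the last step left them, time stands still between calls to the robot, and variables do not carry over. Pictures are saved under pics/ and viewed, at most 14 in all, crops included, and the job is handed in when it is done.

Besides the shell and the picture viewer there is one more tool, called as name(argument=value, ...) on one line, values as JSON. move_arm: Moves the arm, as the interface text tells. Its arguments: {"type":"object","properties":{"deltas":{"type":"array","items":{"type":"number"}},"squeeze":{"type":"number"}},"required":["deltas"]}

```bash
mkdir -p pics; cat > h.py <<'E'
import numpy as np, cv2
from plant import robot
from scipy.spatial.transform import Rotation as Ro
def cam(n):
    p,d=robot.read_camera(n); return p,d,robot.camera_model(n)
def cloud(d,m):
    K=m["K"];h,w=d.shape
    u,v=np.meshgrid(np.arange(w),np.arange(h))
    pts=np.stack([u,v],-1).reshape(-1,1,2).astype(np.float64)
    n=cv2.undistortPoints(pts,np.array(K,float),np.array([m["k1"],0,0,0.])).reshape(h,w,2)
    X=np.dstack([n[...,0]*d,n[...,1]*d,d])
    W=(X-np.array(m["t"]))@np.array(m["R"])
    W[d==0]=np.nan
    return W
def save(n,p): cv2.imwrite(f"pics/{n}.png",cv2.cvtColor(p,cv2.COLOR_RGB2BGR))
E
python3 - <<'E'
from h import *
for n in("scene","top"):
    p,d,m=cam(n);W=cloud(d,m);save(n+"0",p);np.savez(n+"0",p=p,d=d,W=W)
    for l in("level_centre","tape_centre","block_centre","sander_centre","tray","bracket_left","bracket_right","cutting_mat","board_top"):
        for r in robot.recognise(n,l):
            u,v=np.round(r["uv"]).astype(int); print(n,l,u,v,round(r["confidence"],2),W[v,u].round(3))
print(robot.read_state())
E
```

```text
scene level_centre 284 202 0.63 [0.567 0.001 0.117]
scene tape_centre 267 218 0.61 [0.516 0.035 0.075]
scene block_centre 251 251 0.73 [ 0.351 -0.003  0.048]
scene block_centre 290 229 0.69 [ 0.521 -0.043  0.051]
scene block_centre 385 275 0.31 [ 0.459 -0.367  0.006]
scene sander_centre 293 216 0.7 [0.63  0.001 0.041]
scene tray 276 237 0.66 [ 0.472 -0.019  0.041]
scene bracket_left 275 231 0.82 [0.555 0.03  0.013]
scene bracket_right 275 236 0.89 [0.532 0.018 0.008]
scene cutting_mat 389 279 0.95 [ 0.443 -0.382  0.006]
scene board_top 200 217 0.46 [0.524 0.309 0.021]
top level_centre 277 187 0.63 [0.577 0.014 0.106]
top level_centre 279 194 0.24 [0.581 0.011 0.009]
top tape_centre 265 205 0.92 [0.538 0.045 0.073]
top block_centre 293 205 0.7 [ 0.543 -0.026  0.053]
top block_centre 272 265 0.65 [0.39  0.025 0.047]
top sander_centre 276 167 0.57 [0.647 0.02  0.038]
top tray 278 194 0.77 [0.582 0.014 0.005]
top bracket_left 279 196 0.56 [0.575 0.011 0.012]
top bracket_right 276 194 0.83 [0.581 0.019 0.009]
top bracket_right 426 230 0.7 [ 0.491 -0.38   0.002]
top cutting_mat 423 229 0.89 [ 0.494 -0.373 -0.001]
top board_top 149 232 0.61 [0.472 0.347 0.021]
top board_top 265 207 0.44 [0.533 0.045 0.072]
{'t': 1.0, 'q': array([-1.28841843e+00,  1.30392518e-01,  1.48822948e+00,  4.99926737e-06,
        1.52297666e+00, -8.53865929e-02]), 'dq': array([-0.00175718, -0.00030783,  0.00112715, -0.00109552,  0.00152789,
        0.00023113]), 'joint_torque': array([ 6.17757614e-04, -5.59775805e+01, -4.92067087e+01,  7.66934920e-02,
        2.24227994e-02,  3.51845972e-05]), 'tool_pos': array([ 0.21574836, -0.55986883,  0.22962348]), 'orientation': array([-3.08862302e+00, -5.74431552e-01, -6.87773261e-06]), 'force': array([-0.61784473,  0.03195226, -0.00602798]), 'wrist_torque': array([ 0.04295894, -0.01028827, -0.00101447]), 'gripper_force': 0.0, 'opening': 0.09292502039097822}
```

View pics/top0.png

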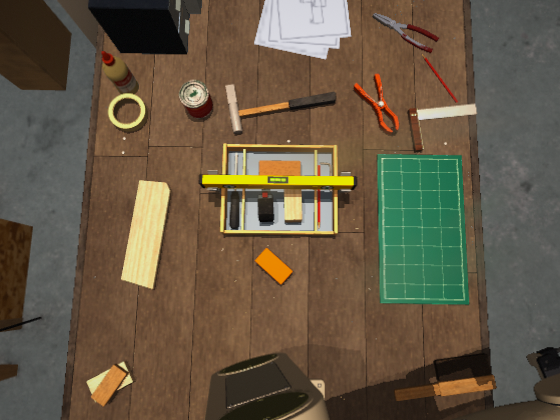

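View pics/scene0.png

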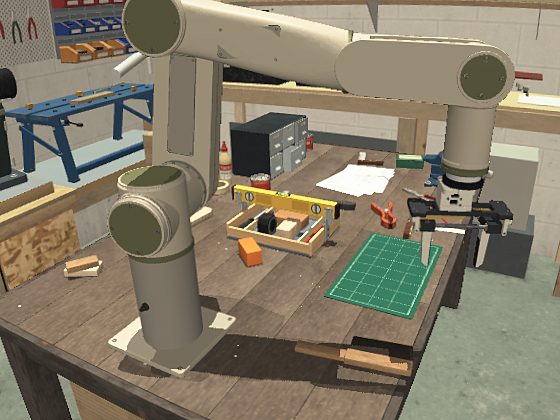

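The top view shows the level at about (278,181), tape (265,207), pine block (293,206), sander (280,168), mat (423,229) and board (147,233). The orange look-alike is at (273,266). The scene view shows the same layout, with the gripper over the right side. Next I fit the poses from the depth.

```bash
cat >> h.py <<'E'
def fit(name,W,msk,zr,verbose=True):
    """min-area rectangle (world xy) of masked points in z range: centre, sides, long-axis yaw deg"""
    m=msk&(W[...,2]>zr[0])&(W[...,2]<zr[1])
    m=m.astype(np.uint8); n,l,s,_=cv2.connectedComponentsWithStats(m,connectivity=4)
    k=1+np.argmax(s[1:,4]); P=W[l==k]
    r=cv2.minAreaRect((P[:,:2]*1000).astype(np.float32)); b=cv2.boxPoints(r)
    e=b[1]-b[0],b[2]-b[1]; e=max(e,key=np.linalg.norm); yaw=np.degrees(np.arctan2(e[1],e[0]))%180
    print(name,len(P),"c",np.round(r[0],1),"sz",np.round(r[1],1),"yaw",round(float(yaw),2),"z",np.round(np.nanmedian(P[:,2]),4),"mean",P[:,:2].mean(0).round(4))
def box(sh,u0,v0,u1,v1):
    m=np.zeros(sh,bool); m[v0:v1,u0:u1]=1; return m
E
python3 - <<'E'
from h import *
D=np.load("top0.npz");p=D["p"];W=D["W"];S=p.shape[:2]
fit("level",W,box(S,190,165,365,200),(.115,.15))
fit("tape",W,box(S,250,185,278,228),(.066,.09))
fit("block",W,box(S,280,185,307,228),(.045,.062))
fit("sander",W,box(S,250,155,308,182),(.032,.048))
hsv=cv2.cvtColor(p,cv2.COLOR_RGB2HSV)
fit("mat",W,box(S,370,145,480,310)&(hsv[...,0]>60)&(hsv[...,0]<90)&(hsv[...,1]>90),(-.01,.02))
fit("board",W,box(S,110,170,180,300),(.013,.03))
fit("tray",W,box(S,210,135,350,245),(.025,.07))
print("bracket l",W[150:215:4,205].round(3)[:0])
for (u0,u1) in((196,212),(345,362)):
    m=box(S,u0,165,u1,200)&(W[...,2]>.06); print(np.nanmin(W[m],0).round(3),np.nanmax(W[m],0).round(3))
c=p[135:245,195:365]; save("crop0",cv2.resize(c,None,fx=4.5,fy=4.5,interpolation=cv2.INTER_CUBIC))
E
```

```text
level 1808 c [594.7  12.8] sz [378.8  38.2] yaw 90.0 z 0.1321 mean [0.5886 0.0125]
tape 318 c [542.4  47.2] sz [63.7 35.4] yaw 1.32 z 0.074 mean [0.5382 0.0468]
block 540 c [545.7 -24.7] sz [80.9 43.6] yaw 0.98 z 0.0535 mean [ 0.5452 -0.0238]
sander 607 c [645.9  13.1] sz [108.7  42.8] yaw 88.55 z 0.041 mean [0.6451 0.0126]
mat 12114 c [ 500.6 -368.4] sz [230.6 400.7] yaw 179.9 z 0.0037 mean [ 0.4945 -0.3691]
board 3420 c [470.7 356.5] sz [ 87.6 277.8] yaw 174.05 z 0.0203 mean [0.4702 0.3551]
tray 1090 c [531.   11.3] sz [119.1 305.1] yaw 90.27 z 0.0403 mean [0.511  0.0125]
bracket l []
[0.565 0.172 0.084] [0.614 0.202 0.137]
[ 0.568 -0.177  0.082] [ 0.614 -0.149  0.137]
```

View pics/crop0.png

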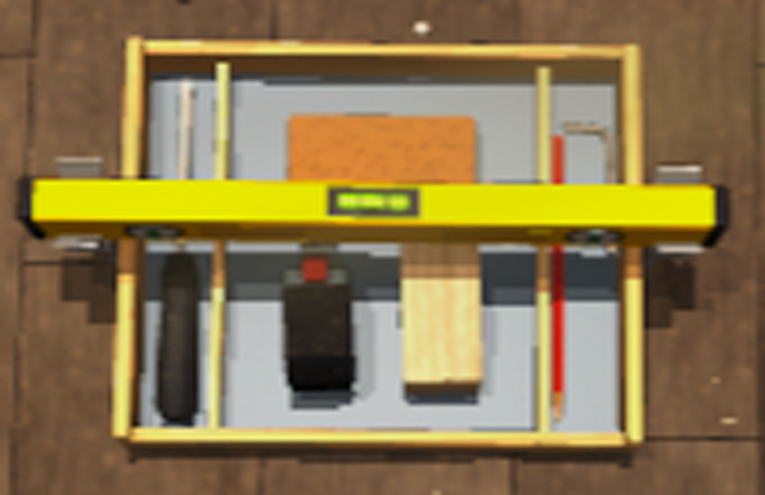

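```bash
python3 - <<'E'
from h import *
D=np.load("top0.npz");p=D["p"];W=D["W"];S=p.shape[:2]
m=box(S,190,165,365,200)&(W[...,2]>.1295)
P=W[m]; print(len(P))
# edges per y bin
ys=np.arange(-.16,.19,.02); lo=[];hi=[]
for y in ys:
    q=P[abs(P[:,1]-y)<.01]; lo.append(q[:,0].min());hi.append(q[:,0].max())
lo,hi=map(np.array,(lo,hi)); print((lo*1000).round(),(hi*1000).round())
for nm,a in(("lo",lo),("hi",hi),("mid",(lo+hi)/2)):
    k=np.polyfit(ys,a,1); print(nm,np.degrees(np.arctan(k[0])),np.polyval(k,.0125))
print(P[:,1].min(),P[:,1].max())
s=robot.read_state(); print(Ro.from_rotvec(s["orientation"]).as_matrix().round(4),s["tool_pos"])
E
```

```text
1439
[579. 578. 578. 578. 578. 577. 578. 577. 578. 578. 578. 578. 577. 577.
 577. 576. 576. 576.] [602. 601. 601. 601. 600. 600. 600. 600. 602. 601. 601. 601. 600. 600.
 600. 599. 599. 599.]
lo -0.3163977263382574 0.5774598341617975
hi -0.3446933775840776 0.6003163199777711
mid -0.33054557211556373 0.5888880770697842
-0.17596797704167222 0.20216576641522915
[[ 0.9331  0.3595  0.    ]
 [ 0.3595 -0.9331  0.    ]
 [ 0.     -0.     -1.    ]] [ 0.21574836 -0.55986883  0.22962348]
```

move_arm(deltas=[0.5543,-0.4004,0,0,0,-1.208,0.5,0.5543,-0.4004,0,0,0,-1.208,0.5,0.5543,-0.4004,0,0,0,-1.208,0.5,0.5543,-0.4004,0,0,0,-1.208,0.5,0.5543,-0.4004,0,0,0,-1.208,0.5,0.5543,-0.4004,0,0,0,-1.208,0.5,0.5543,-0.4004,0,0,0,-1.208,0.5,0.5543,-0.4004,0,0,0,-1.208,0.5,0.5543,-0.4004,0,0,0,-1.208,0.5,0.5543,-0.4004,0,0,0,-1.208,0.5,0.5543,-0.4004,0,0,0,-1.208,0.5,0.5543,-0.4004,0,0,0,-1.208,0.5])

```text
t: 2.5
tool_pos: [0.5901, 0.0168, 0.2289]
orientation: [-2.21, -2.232, -0.0]
force: [0.1, -1.1, 0.5]
opening: 0.0465
gripper_force: 0.0
```

move_arm(deltas=[0,0,0.03,0,0,0,0.5,0,0,0.07,0,0,0,0.5,0,0,0.1,0,0,0,0.5,0,0,0.12,0,0,0,0.5,0,0,0.1296,0,0,0,0.5,0,0,0.1296,0,0,0,0.5,0,0,0.1296,0,0,0,0.5])

```text
t: 3.38
tool_pos: [0.59, 0.0129, 0.1015]
orientation: [2.215, 2.226, 0.002]
force: [-1.0, -0.0, 0.9]
opening: 0.0465
gripper_force: 0.0
```

move_arm(deltas=[0,0,0,0,0,0,0.3,0,0,0,0,0,0,0.25,0,0,0,0,0,0,0.2,0,0,0,0,0,0,0.2,0,0,0,0,0,0,0.1,0,0,0,0,0,0,0.1], squeeze=25)

```text
t: 4.12
tool_pos: [0.589, 0.0131, 0.1004]
orientation: [-2.216, -2.227, 0.0]
force: [-3.4, 1.1, 5.7]
opening: 0.0235
gripper_force: 25.0
```

move_arm(deltas=[0,0,-0.01,0,0,0,0.1,0,0,-0.025,0,0,0,0.1,0,0,-0.045,0,0,0,0.1,0,0,-0.07,0,0,0,0.1,0,0,-0.1,0,0,0,0.1,0,0,-0.13,0,0,0,0.1,0,0,-0.15,0,0,0,0.1,0,0,-0.15,0,0,0,0.1])

```text
t: 5.12
tool_pos: [0.5903, 0.013, 0.2527]
orientation: [2.214, 2.225, 0.005]
force: [0.3, 0.4, -4.9]
opening: 0.0235
gripper_force: 25.0
```

```bash
python3 - <<'E'
from h import *
p,d,m=cam("scene");save("s1",p[150:330,180:460])
E
```

```text
(no output)
```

View pics/s1.png

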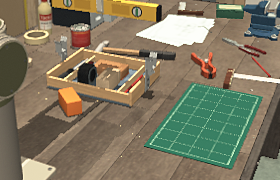

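move_arm(deltas=[-0.02,-0.004,0,0,0,0.07,0.1,-0.06,-0.012,0,0,0,0.2,0.1,-0.11,-0.021,0,0,0,0.37,0.1,-0.16,-0.031,0,0,0,0.54,0.1,-0.21,-0.041,0,0,0,0.71,0.1,-0.26,-0.051,0,0,0,0.88,0.1,-0.31,-0.061,0,0,0,1.05,0.1,-0.36,-0.07,0,0,0,1.22,0.1,-0.4,-0.078,0,0,0,1.37,0.1,-0.44,-0.086,0,0,0,1.49,0.1,-0.46,-0.09,0,0,0,1.555,0.1,-0.4646,-0.0907,0,0,0,1.5757,0.1])

```text
t: 6.68
tool_pos: [0.4986, -0.4534, 0.2478]
orientation: [-3.14, 0.007, 0.004]
force: [0.6, 0.1, -3.5]
opening: 0.0237
gripper_force: 25.0
```

move_arm(deltas=[0,0,0,0,0,0,0.1,0,0,0.04,0,0,0,0.1,0,0,0.09,0,0,0,0.1,0,0,0.14,0,0,0,0.1,0,0,0.18,0,0,0,0.1,0,0,0.205,0,0,0,0.1,0,0,0.22,0,0,0,0.1,0,0,0.225,0,0,0,0.1,0,0,0.225,0,0,0,0.1])

```text
t: 7.8
tool_pos: [0.5012, -0.4521, 0.0259]
orientation: [3.141, 0.001, 0.001]
force: [0.5, -0.4, -3.9]
opening: 0.0235
gripper_force: 25.0
```

```bash
python3 - <<'E'
from h import *
p,d,m=cam("scene");save("s2",cv2.resize(p[190:340,280:480],None,fx=3,fy=3))
p,d,m=cam("top");W=cloud(d,m);np.savez("top1",p=p,d=d,W=W);save("t2",p)
E
```

```text
(no output)
```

View pics/s2.png

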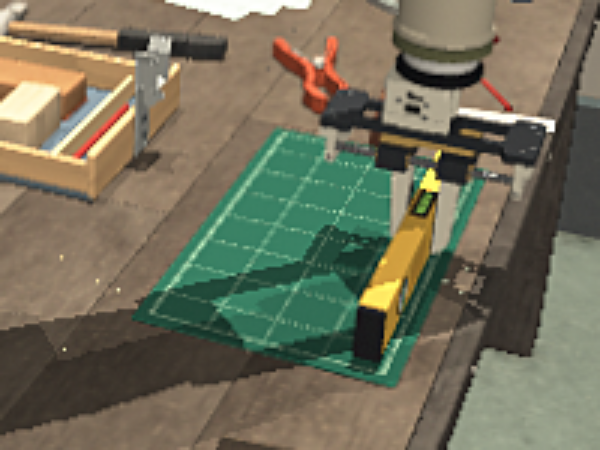

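View pics/t2.png

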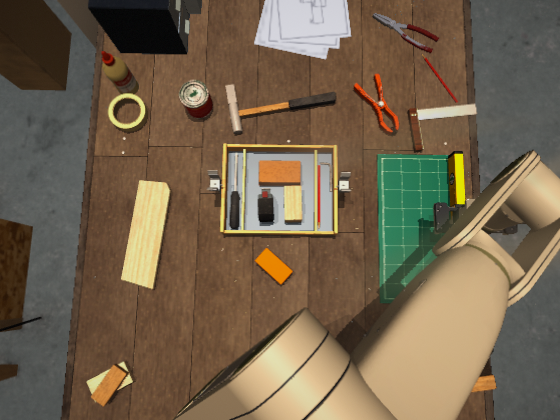

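The scene view shows the level over the mat, aligned and inside its edges. In the top view the tray is unobstructed, so I fit the tools now and lower the level.

move_arm(deltas=[0,0,0.003,0,0,0,0.1,0,0,0.0055,0,0,0,0.1,0,0,0.0055,0,0,0,0.1,0,0,0.0055,0,0,0,0.1,0,0,0.0055,0,0,0,0.5,0,0,0.0055,0,0,0,0.5,0,0,0.0055,0,0,0,0.5,0,0,-0.02,0,0,0,0.5,0,0,-0.06,0,0,0,0.5,0,0,-0.11,0,0,0,0.5,0,0,-0.16,0,0,0,0.5,0,0,-0.1746,0,0,0,0.5])

```text
t: 9.4
tool_pos: [0.5022, -0.4536, 0.2051]
orientation: [3.136, 0.0, 0.008]
force: [0.5, -0.6, 0.1]
opening: 0.0464
gripper_force: 0.0
```

```bash
python3 - <<'E'
from h import *
D=np.load("top1.npz");p=D["p"];W=D["W"];S=p.shape[:2]
fit("tape",W,box(S,250,180,278,232),(.068,.09))
fit("block",W,box(S,280,180,307,232),(.049,.062))
fit("sander",W,box(S,250,155,308,190),(.036,.048))
fit("board",W,box(S,110,170,180,300),(.013,.03))
# yaw by least squares on side edges
def edges(nm,b,zr,ax):
    m=box(S,*b)&(W[...,2]>zr[0])&(W[...,2]<zr[1]);P=W[m][:,:2]
    o=1-ax; a=P[:,ax]; g=np.linspace(np.percentile(a,8),np.percentile(a,92),9);st=g[1]-g[0];L=[];H=[]
    for t in g:
        q=P[abs(a-t)<st/2][:,o]; L.append(q.min());H.append(q.max())
    print(nm,[np.degrees(np.arctan(np.polyfit(g,x,1)[0])).round(2) for x in(L,H)],"mid",np.mean(L).round(4),np.mean(H).round(4),"along",a.min().round(4),a.max().round(4))
edges("tape",(250,180,278,232),(.068,.09),0)
edges("block",(280,180,307,232),(.049,.062),0)
edges("sander",(250,155,308,190),(.036,.048),1)
edges("board",(110,170,180,300),(.015,.03),0)
E
```

```text
tape 296 c [542.8  47.2] sz [63.9 35.5] yaw 1.37 z 0.0738 mean [0.5383 0.0469]
block 588 c [550.5 -23.6] sz [90.7 44.3] yaw 2.81 z 0.0536 mean [ 0.5499 -0.0238]
sander 911 c [636.   13.2] sz [108.5  60.7] yaw 89.83 z 0.0408 mean [0.6348 0.013 ]
board 3416 c [470.8 356. ] sz [ 87.4 277.3] yaw 173.83 z 0.0203 mean [0.4703 0.355 ]
tape [np.float64(9.3), np.float64(-5.32)] mid 0.0308 0.0631 along 0.5084 0.5747
block [np.float64(3.01), np.float64(2.06)] mid -0.0448 -0.0025 along 0.5049 0.5967
sander [np.float64(-0.48), np.float64(1.02)] mid 0.6061 0.6645 along -0.0435 0.0674
board [np.float64(-6.12), np.float64(-6.07)] mid 0.3122 0.399 along 0.3286 0.6115
```

```bash
python3 - <<'E'
from h import *
D=np.load("top1.npz");p=D["p"];W=D["W"];S=p.shape[:2]
m=box(S,250,180,280,232)&(W[...,2]>.02)&(W[...,2]<.09)
P=W[m]
for x in np.arange(.495,.605,.008):
    q=P[abs(P[:,0]-x)<.004]
    if len(q): print(x.round(3),len(q),(q[:,1].min()*1e3).round(1),(q[:,1].max()*1e3).round(1),(q[:,2].min()*1e3).round(),(q[:,2].max()*1e3).round())
m=box(S,280,180,310,232)&(W[...,2]>.049)&(W[...,2]<.062);P=W[m]
for x in np.arange(.51,.6,.01):
    q=P[abs(P[:,0]-x)<.005];print(x.round(3),(q[:,1].min()*1e3).round(1),(q[:,1].max()*1e3).round(1))
# tray walls: end boards
m=box(S,210,135,350,245)&(W[...,2]>.045)&(W[...,2]<.06)
for lo,hi in((.1,.2),(-.2,-.1)):
    q=W[m&(W[...,1]>lo)&(W[...,1]<hi)]; k=np.polyfit(q[:,0],q[:,1],1);print("end",np.degrees(np.arctan(k[0])).round(2),np.polyval(k,.58).round(4),q[:,0].min(),q[:,0].max())
c=p[150:235,230:330]; save("crop1",cv2.resize(c,None,fx=6.5,fy=6.5,interpolation=cv2.INTER_CUBIC))
E
```

```text
0.503 48 26.8 62.8 23.0 65.0
0.511 61 26.6 62.0 57.0 77.0
0.519 50 27.3 64.3 49.0 77.0
0.527 51 27.1 64.5 59.0 78.0
0.535 51 27.2 64.7 58.0 79.0
0.543 47 27.3 64.9 62.0 80.0
0.551 48 27.6 65.2 58.0 79.0
0.559 34 28.2 63.4 50.0 77.0
0.567 41 30.4 64.2 55.0 78.0
0.575 10 42.7 53.0 71.0 79.0
0.591 5 37.9 53.8 21.0 24.0
0.51 -47.0 -3.5
0.52 -46.9 -3.3
0.53 -46.7 -3.1
0.54 -44.1 -3.0
0.55 -43.9 -2.8
0.56 -43.8 -2.6
0.57 -43.7 -2.5
0.58 -43.6 -2.3
0.59 -43.5 0.5
end -3.51 0.1534 0.47119029617148 0.7063438524621989
end 1.15 -0.1324 0.47320794532740174 0.7075836901261823
```

View pics/crop1.png

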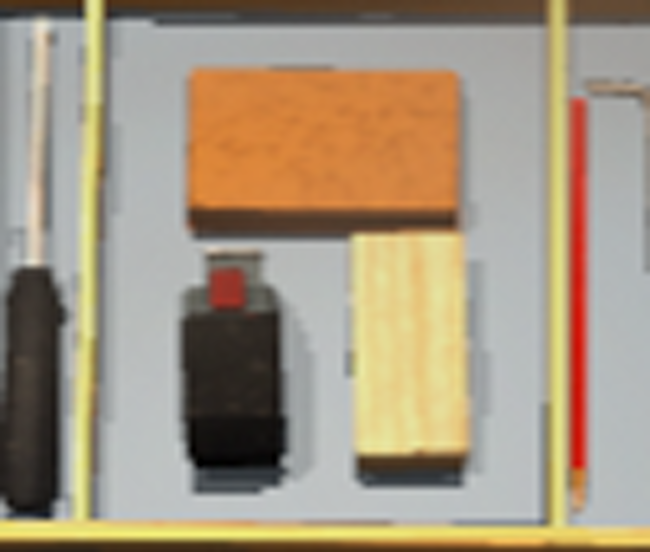

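The crop shows the sander across the back, the tape front left and the block front right, all nearly square to the tray (about 1.3°).

move_arm(deltas=[0.0044,-0.0485,0,0,0,0,0.52,0.0094,-0.1085,0,0,0,0,0.52,0.0144,-0.1685,0,0,0,0,0.52,0.0194,-0.2285,0,0,0,0,0.52,0.0244,-0.2885,0,0,0,0,0.52,0.0294,-0.3485,0,0,0,-0.0227,0.52,0.0344,-0.4085,0,0,0,-0.0227,0.52,0.0394,-0.4585,0,0,0,-0.0227,0.52,0.0444,-0.4885,0,0,0,-0.0227,0.52,0.0444,-0.4985,0,0,0,-0.0227,0.52,0.0444,-0.4985,0,0,0,-0.0227,0.52,0.0444,-0.4985,0.03,0,0,-0.0227,0.52])

```text
t: 10.9
tool_pos: [0.5469, 0.0453, 0.1718]
orientation: [3.141, 0.034, 0.008]
force: [0.9, -0.4, 0.2]
opening: 0.0482
gripper_force: 0.0
```

move_arm(deltas=[0,0,0.01,0,0,0,0.52,0,0,0.04,0,0,0,0.52,0,0,0.07,0,0,0,0.52,0,0,0.1,0,0,0,0.52,0,0,0.12,0,0,0,0.52,0,0,0.133,0,0,0,0.52,0,0,0.133,0,0,0,0.52,0,0,0.133,0,0,0,0.52,0,0,0.133,0,0,0,0.45,0,0,0.133,0,0,0,0.42,0,0,0.133,0,0,0,0.3,0,0,0.133,0,0,0,0.2], squeeze=20)

```text
t: 12.4
tool_pos: [0.5453, 0.0466, 0.0371]
orientation: [-3.141, -0.036, -0.001]
force: [-0.6, -0.2, 3.2]
opening: 0.036
gripper_force: 19.9
```

move_arm(deltas=[0,0,-0.01,0,0,0,0.2,0,0,-0.04,0,0,0,0.2,0,0,-0.08,0,0,0,0.2,0,0,-0.11,0,0,0,0.2,0.002,0.03,-0.13,0,0,0,0.2,0.006,0.085,-0.13,0,0,0,0.2,0.01,0.145,-0.13,0,0,0,0.2,0.015,0.205,-0.13,0,0,0,0.2,0.018,0.265,-0.13,0,0,0,0.2,0.022,0.32,-0.13,0,0,0,0.2,0.025,0.36,-0.13,0,0,0,0.2,0.0264,0.3772,-0.12,0,0,0,0.2])

```text
t: 13.9
tool_pos: [0.5799, -0.3326, 0.1573]
orientation: [3.14, 0.032, 0.002]
force: [0.8, 0.3, -2.8]
opening: 0.0359
gripper_force: 19.9
```

move_arm(deltas=[0,0,0,0,0,0,0.2,0,0,0.04,0,0,0,0.2,0,0,0.08,0,0,0,0.2,0,0,0.105,0,0,0,0.2,0,0,0.12,0,0,0,0.2,0,0,0.1245,0,0,0,0.2,0,0,0.1245,0,0,0,0.2,0,0,0.1245,0,0,0,0.52,0,0,0.1245,0,0,0,0.52,0,0,0.1,0,0,0,0.52,0,0,0.06,0,0,0,0.52,0,0,0.01,0,0,0,0.56])

```text
t: 15.4
tool_pos: [0.5793, -0.3297, 0.147]
orientation: [-3.14, -0.035, 0.002]
force: [-0.1, -1.1, 0.9]
opening: 0.0513
gripper_force: 0.0
```

move_arm(deltas=[0,0,-0.03,0,0,0,0.6,0,-0.02,-0.04,0,0,0,0.6,-0.006,-0.075,-0.04,0,0,0,0.6,-0.01,-0.135,-0.04,0,0,0,0.6,-0.015,-0.195,-0.04,0,0,0,0.6,-0.02,-0.25,-0.04,0,0,0,0.6,-0.024,-0.29,-0.04,0,0,0,0.6,-0.024,-0.3066,-0.04,0,0,0,0.6,-0.024,-0.3066,-0.04,0,0,0,0.6,-0.024,-0.3066,-0.02,0,0,0,0.6,-0.024,-0.3066,0.01,0,0,0,0.6,-0.024,-0.3066,0.03,0,0,0,0.6])

```text
t: 16.9
tool_pos: [0.5477, -0.0252, 0.1135]
orientation: [-3.141, -0.033, 0.005]
force: [-0.1, -0.1, 0.3]
opening: 0.0558
gripper_force: 0.0
```

move_arm(deltas=[0,0,0,0,0,0,0.6,0,0,0.03,0,0,0,0.6,0,0,0.06,0,0,0,0.6,0,0,0.08,0,0,0,0.6,0,0,0.091,0,0,0,0.6,0,0,0.091,0,0,0,0.6,0,0,0.091,0,0,0,0.6,0,0,0.091,0,0,0,0.52,0,0,0.091,0,0,0,0.48,0,0,0.091,0,0,0,0.4,0,0,0.091,0,0,0,0.3,0,0,0.091,0,0,0,0.3], squeeze=15)

```text
t: 18.4
tool_pos: [0.5495, -0.024, 0.0263]
orientation: [3.141, 0.036, 0.002]
force: [-0.6, 0.4, 5.5]
opening: 0.0451
gripper_force: 15.0
```

move_arm(deltas=[0,0,-0.01,0,0,0,0.3,0,0,-0.04,0,0,0,0.3,0,0,-0.08,0,0,0,0.3,0,0,-0.12,0,0,0,0.3,-0.01,0.022,-0.14,0,0,0,0.3,-0.034,0.075,-0.14,0,0,0,0.3,-0.059,0.13,-0.14,0,0,0,0.3,-0.084,0.187,-0.14,0,0,0,0.3,-0.107,0.24,-0.14,0,0,0,0.3,-0.126,0.28,-0.14,0,0,0,0.3,-0.1359,0.303,-0.14,0,0,0,0.3,-0.1359,0.303,-0.12,0,0,0,0.3])

```text
t: 19.9
tool_pos: [0.4199, -0.3328, 0.1474]
orientation: [3.139, 0.031, 0.004]
force: [0.3, -0.1, -1.4]
opening: 0.0447
gripper_force: 15.0
```

move_arm(deltas=[0,0,0,0,0,0,0.3,0,0,0.04,0,0,0,0.3,0,0,0.08,0,0,0,0.3,0,0,0.105,0,0,0,0.3,0,0,0.12,0,0,0,0.3,0,0,0.1245,0,0,0,0.3,0,0,0.1245,0,0,0,0.3,0,0,0.1245,0,0,0,0.6,0,0,0.1245,0,0,0,0.6,0,0,0.1,0,0,0,0.6,0,0,0.06,0,0,0,0.6,0,0,-0.02,0,0,0,0.7])

```text
t: 21.4
tool_pos: [0.4188, -0.3289, 0.1477]
orientation: [-3.139, -0.036, 0.004]
force: [0.9, 0.0, 1.2]
opening: 0.0616
gripper_force: 0.0
```

```bash
python3 - <<'E'
from h import *
p,d,m=cam("top");W=cloud(d,m);np.savez("top2",p=p,d=d,W=W);save("t3",p[140:320,100:490])
S=p.shape[:2]
fit("sander",W,box(S,250,155,308,190),(.036,.048))
m=box(S,250,155,308,190)&(W[...,2]>.036)&(W[...,2]<.048);P=W[m]
for y in np.arange(-.035,.065,.01):
    q=P[abs(P[:,1]-y)<.005];print(y.round(3),(q[:,0].min()*1e3).round(1),(q[:,0].max()*1e3).round(1))
E
```

```text
sander 910 c [636.3  13.2] sz [ 61.3 108. ] yaw 90.46 z 0.0407 mean [0.635  0.0129]
-0.035 607.1 664.8
-0.025 605.9 664.0
-0.015 606.8 664.1
-0.005 606.5 664.1
0.005 606.6 663.9
0.015 605.7 663.5
0.025 606.4 666.7
0.035 605.5 666.7
0.045 605.5 666.3
0.055 605.6 665.4
```

View pics/t3.png

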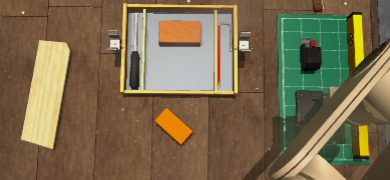

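Tape (310,55) and level (right edge) stand on the mat. Only the sander (180,32) is left in the middle bay, and it is undisturbed.

move_arm(deltas=[0,0,-0.03,0,0,0,0.8,0.01,-0.02,-0.03,0,0,-0.1,0.8,0.035,-0.053,-0.03,0,0,-0.27,0.8,0.065,-0.099,-0.03,0,0,-0.44,0.8,0.095,-0.144,-0.03,0,0,-0.61,0.8,0.125,-0.189,-0.03,0,0,-0.79,0.8,0.155,-0.235,-0.03,0,0,-0.97,0.8,0.18,-0.273,-0.03,0,0,-1.15,0.8,0.205,-0.31,-0.03,0,0,-1.33,0.8,0.22,-0.333,-0.03,0,0,-1.5,0.8,0.2232,-0.338,-0.03,0,0,-1.553,0.8,0.2232,-0.338,-0.03,0,0,-1.553,0.8])

```text
t: 22.95
tool_pos: [0.6358, 0.0135, 0.1782]
orientation: [2.215, 2.227, 0.0]
force: [0.2, 0.6, -0.3]
opening: 0.0744
gripper_force: 0.0
```

move_arm(deltas=[0,0,0,0,0,0,0.8,0,0,0.04,0,0,0,0.8,0,0,0.08,0,0,0,0.8,0,0,0.12,0,0,0,0.8,0,0,0.13,0,0,0,0.8,0,0,0.13,0,0,0,0.8])

```text
t: 23.7
tool_pos: [0.6353, 0.0125, 0.0484]
orientation: [-2.217, -2.226, 0.001]
force: [-0.3, 0.8, 0.6]
opening: 0.0743
gripper_force: 0.0
```

move_arm(deltas=[0,0,0.012,0,0,0,0.8,0,0,0.0255,0,0,0,0.8,0,0,0.0255,0,0,0,0.8,0,0,0.0255,0,0,0,0.72,0,0,0.0255,0,0,0,0.66,0,0,0.0255,0,0,0,0.5,0,0,0.0255,0,0,0,0.5,0,0,0.0255,0,0,0,0.5], squeeze=15)

```text
t: 24.7
tool_pos: [0.6358, 0.013, 0.0231]
orientation: [2.215, 2.227, 0.001]
force: [-0.3, 0.5, 3.7]
opening: 0.0612
gripper_force: 15.0
```

move_arm(deltas=[0,0,-0.01,0,0,0,0.5,0,0,-0.04,0,0,0,0.5,0,0,-0.09,0,0,0,0.5,0.01,-0.005,-0.14,0,0,-0.08,0.5,0.05,-0.024,-0.15,0,0,-0.23,0.5,0.095,-0.045,-0.15,0,0,-0.4,0.5,0.14,-0.066,-0.15,0,0,-0.57,0.5,0.185,-0.088,-0.15,0,0,-0.75,0.5,0.23,-0.109,-0.15,0,0,-0.93,0.5,0.275,-0.13,-0.15,0,0,-1.11,0.5,0.315,-0.15,-0.15,0,0,-1.28,0.5,0.335,-0.16,-0.15,0,0,-1.4,0.5])

```text
t: 26.2
tool_pos: [0.4724, 0.3492, 0.1731]
orientation: [-0.25, -3.132, -0.001]
force: [1.2, -0.3, -1.3]
opening: 0.0611
gripper_force: 15.0
```

```bash
python3 -c "
from h import *
s=robot.read_state();M=Ro.from_rotvec(s['orientation']).as_matrix();print(s['tool_pos'],np.degrees(np.arctan2(M[1,0],M[0,0])),s['q'])"
```

```text
[0.47237707 0.34915023 0.17311042] 170.88672182103548 [ 5.48986114e-01  1.28687779e-01  1.59391801e+00  4.05768357e-04
  1.41879536e+00 -8.62814879e-01]
```

move_arm(deltas=[0.0047,0.0081,0,0,0,-0.0585,0.5,0.0047,0.0081,0.02,0,0,-0.0585,0.5,0.0047,0.0081,0.06,0,0,-0.0585,0.5,0.0047,0.0081,0.1,0,0,-0.0585,0.5,0.0047,0.0081,0.125,0,0,-0.0585,0.5,0.0047,0.0081,0.133,0,0,-0.0585,0.5,0.0047,0.0081,0.137,0,0,-0.0585,0.5,0.0047,0.0081,0.137,0,0,-0.0585,0.5,0.0047,0.0081,0.137,0,0,-0.0585,0.5])

```text
t: 27.32
tool_pos: [0.4714, 0.3564, 0.037]
orientation: [0.169, 3.135, 0.002]
force: [-1.0, 0.2, 0.2]
opening: 0.0613
gripper_force: 15.0
```

move_arm(deltas=[0,0,0,0,0,0,0.7,0,0,0,0,0,0,0.75,0,0,0,0,0,0,0.75,0,0,-0.02,0,0,0,0.75,0,0,-0.06,0,0,0,0.75,0,0,-0.11,0,0,0,0.75,0,0,-0.15,0,0,0,0.6,0,0,-0.16,0,0,0,0.6])

```text
t: 28.32
tool_pos: [0.4724, 0.3572, 0.2011]
orientation: [0.168, 3.131, 0.007]
force: [-0.6, 0.2, -1.0]
opening: 0.057
gripper_force: 0.0
```

move_arm(deltas=[-0.0128,-0.0445,0,0,0,0.15,0.5,-0.0256,-0.089,0,0,0,0.3,0.5,-0.0384,-0.1334,0,0,0,0.45,0.5,-0.0512,-0.1779,0,0,0,0.6,0.5,-0.064,-0.2224,0,0,0,0.75,0.5,-0.0767,-0.2669,0,0,0,0.9,0.5,-0.0895,-0.3114,0,0,0,1.05,0.5,-0.1023,-0.3558,0,0,0,1.2,0.5,-0.1151,-0.4,0,0,0,1.35,0.5,-0.1279,-0.4448,0,0,0,1.5,0.5,-0.1279,-0.4448,0,0,0,1.5,0.5])

```text
t: 29.7
tool_pos: [0.5496, -0.1028, 0.1948]
orientation: [-2.267, -2.174, 0.002]
force: [-0.3, 0.1, -0.3]
opening: 0.0464
gripper_force: 0.0
```

```bash
python3 - <<'E'
from h import *
p,d,m=cam("top");W=cloud(d,m);np.savez("top3",p=p,d=d,W=W);save("t4",cv2.resize(p[140:320,100:490],None,fx=2,fy=2))
S=p.shape[:2]
fit("sander",W,box(S,110,170,180,300),(.045,.06))
fit("board",W,box(S,110,170,180,300),(.013,.07))
s=robot.read_state();M=Ro.from_rotvec(s['orientation']).as_matrix();print(s['tool_pos'],np.degrees(np.arctan2(M[1,0],M[0,0])))
E
```

```text
sander 1030 c [474.4 354.8] sz [ 60.8 109.8] yaw 173.99 z 0.0525 mean [0.4735 0.3541]
board 3410 c [471.1 356. ] sz [ 86.8 278.3] yaw 174.05 z 0.0218 mean [0.4687 0.3517]
[ 0.54945624 -0.1010508   0.19486584] 87.80821131249311
```

View pics/t4.png

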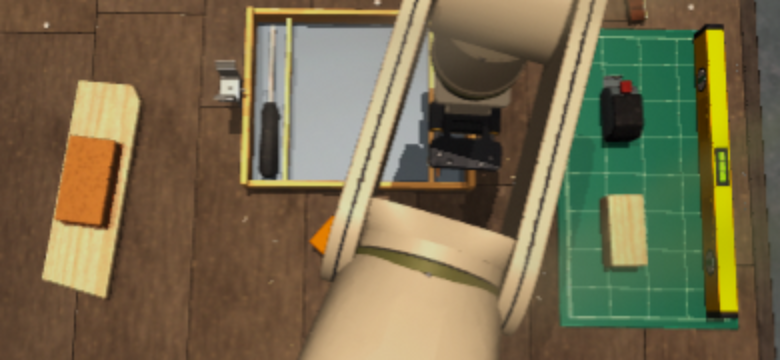

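The sander lies flat in the middle of the board and lengthwise, at left (88,180). Tape (622,110), block (625,230) and level are all on the mat.

move_arm(deltas=[-0.0229,0.0038,0,0,0,0.15,0.54,-0.0457,0.0077,0,0,0,0.3,0.54,-0.0686,0.0115,0,0,0,0.45,0.54,-0.0915,0.0154,0,0,0,0.6,0.54,-0.1143,0.0192,0,0,0,0.75,0.54,-0.1372,0.023,0,0,0,0.9,0.54,-0.16,0.0269,0,0,0,1.05,0.54,-0.183,0.0307,0,0,0,1.2,0.54,-0.206,0.0346,0,0,0,1.35,0.54,-0.2287,0.0384,0,0,0,1.47,0.54,-0.2287,0.0384,0,0,0,1.5116,0.54,-0.2287,0.0384,0,0,0,1.5116,0.54])

```text
t: 31.25
tool_pos: [0.5802, -0.3285, 0.1951]
orientation: [-3.14, -0.04, 0.001]
force: [-0.3, 0.6, -0.2]
opening: 0.05
gripper_force: 0.0
```

move_arm(deltas=[0,0,0,0,0,0,0.54,0,0,0.04,0,0,0,0.54,0,0,0.08,0,0,0,0.54,0,0,0.12,0,0,0,0.54,0,0,0.15,0,0,0,0.54,0,0,0.1635,0,0,0,0.54,0,0,0.1635,0,0,0,0.54,0,0,0.1635,0,0,0,0.54])

```text
t: 32.25
tool_pos: [0.5812, -0.3305, 0.0341]
orientation: [3.14, 0.036, 0.004]
force: [1.0, 0.6, -0.0]
opening: 0.0502
gripper_force: 0.0
```

```bash
python3 -c "
from h import *
s=robot.read_state();M=Ro.from_rotvec(s['orientation']).as_matrix();print(s['tool_pos'],np.degrees(np.arctan2(M[1,0],M[0,0])),s['force'])"
```

```text
[ 0.58123096 -0.33053701  0.03410826] 1.3257689505430559 [ 1.02782299  0.59252718 -0.03971501]
```

move_arm(deltas=[0,0,0,0,0,0,0.47,0,0,0,0,0,0,0.42,0,0,0,0,0,0,0.3,0,0,0,0,0,0,0.2,0,0,0,0,0,0,0.2], squeeze=20)

```text
t: 32.88
tool_pos: [0.5804, -0.3302, 0.0328]
orientation: [3.141, 0.036, 0.001]
force: [-0.7, 0.2, 6.1]
opening: 0.0361
gripper_force: 19.9
```

```bash
python3 -c "
from h import *
s=robot.read_state();M=Ro.from_rotvec(s['orientation']).as_matrix();print(s['tool_pos'],np.degrees(np.arctan2(M[1,0],M[0,0])),s['force'],s['opening'])"
```

```text
[ 0.58040085 -0.33020223  0.0327834 ] 1.300362530769541 [-0.70327298  0.20037017  6.12727882] 0.036095739552377555
```

move_arm(deltas=[0,0,-0.01,0,0,0,0.2,0,0,-0.04,0,0,0,0.2,0,0,-0.09,0,0,0,0.2,-0.001,-0.01,-0.1345,0,0,0,0.2,-0.003,-0.04,-0.1345,0,0,0,0.2,-0.006,-0.095,-0.1345,0,0,0,0.2,-0.01,-0.15,-0.1345,0,0,0,0.2,-0.014,-0.21,-0.1345,0,0,0,0.2,-0.018,-0.265,-0.1345,0,0,0,0.2,-0.022,-0.32,-0.1345,0,0,0,0.2,-0.025,-0.36,-0.1345,0,0,0,0.2,-0.0264,-0.3772,-0.1345,0,0,0,0.2])

```text
t: 34.38
tool_pos: [0.5444, 0.0486, 0.1666]
orientation: [-3.141, -0.039, 0.001]
force: [-0.9, -0.7, -1.9]
opening: 0.0365
gripper_force: 19.9
```

move_arm(deltas=[0,0,0,0,0,0,0.2,0,0,0,0,0,0,0.2,0,0,0.04,0,0,0,0.2,0,0,0.08,0,0,0,0.2,0,0,0.11,0,0,0,0.2,0,0,0.125,0,0,0,0.2,0,0,0.1295,0,0,0,0.2,0,0,0.1295,0,0,0,0.2,0,0,0.1295,0,0,0,0.2,0,0,0.1295,0,0,0,0.2])

```text
t: 35.62
tool_pos: [0.5457, 0.0463, 0.0377]
orientation: [3.141, 0.035, 0.002]
force: [0.8, -1.2, 0.4]
opening: 0.0364
gripper_force: 19.9
```

```bash
python3 -c "
from h import *
s=robot.read_state();M=Ro.from_rotvec(s['orientation']).as_matrix();print(s['tool_pos'],np.degrees(np.arctan2(M[1,0],M[0,0])),s['force'],s['opening'])"
```

```text
[0.54565815 0.04633674 0.03773474] 1.2853303763877733 [ 0.80787756 -1.18797121  0.35700341] 0.03639367996825543
```

move_arm(deltas=[0,0,0.0005,0,0,0,0.2,0,0,0.0005,0,0,0,0.45,0,0,0.0005,0,0,0,0.52,0,0,0.0005,0,0,0,0.52,0,0,-0.02,0,0,0,0.52,0,0,-0.06,0,0,0,0.52,0,0,-0.1,0,0,0,0.52,0,0,-0.1395,0,0,0,0.52])

```text
t: 36.62
tool_pos: [0.5449, 0.0466, 0.1778]
orientation: [-3.141, -0.036, 0.0]
force: [0.1, 0.0, 0.4]
opening: 0.0478
gripper_force: 0.0
```

move_arm(deltas=[-0.0089,0.025,0,0,0,0,0.6,-0.0267,0.0747,0,0,0,0,0.6,-0.046,0.13,0,0,0,0,0.6,-0.066,0.185,0,0,0,0,0.6,-0.086,0.24,0,0,0,0,0.6,-0.105,0.295,0,0,0,0,0.6,-0.12,0.337,0,0,0,0,0.6,-0.13,0.364,0,0,0,0,0.6,-0.1335,0.3736,0,0,0,0,0.6,-0.1335,0.3736,0,0,0,0,0.6,-0.1335,0.3736,0.03,0,0,0,0.6,-0.1335,0.3736,0.07,0,0,0,0.6])

```text
t: 38.12
tool_pos: [0.4218, -0.3294, 0.1072]
orientation: [3.139, 0.038, 0.004]
force: [1.5, 0.1, -0.6]
opening: 0.0556
gripper_force: 0.0
```

move_arm(deltas=[0,0,0.03,0,0,0,0.6,0,0,0.06,0,0,0,0.6,0,0,0.08,0,0,0,0.6,0,0,0.0855,0,0,0,0.6,0,0,0.0855,0,0,0,0.6,0,0,0.0855,0,0,0,0.6,0,0,0.0855,0,0,0,0.52,0,0,0.0855,0,0,0,0.47,0,0,0.0855,0,0,0,0.35,0,0,0.0855,0,0,0,0.3,0,0,0.0855,0,0,0,0.3], squeeze=15)

```text
t: 39.5
tool_pos: [0.4205, -0.3304, 0.0218]
orientation: [3.141, 0.036, 0.001]
force: [-1.1, 1.6, 4.9]
opening: 0.045
gripper_force: 15.0
```

```bash
python3 -c "
from h import *
s=robot.read_state();M=Ro.from_rotvec(s['orientation']).as_matrix();print(s['tool_pos'],np.degrees(np.arctan2(M[1,0],M[0,0])),s['force'],s['opening'])"
```

```text
[ 0.4204563  -0.33036077  0.02175891] 1.2961888241523931 [-1.11398026  1.55295523  4.90164229] 0.04504125899779067
```

move_arm(deltas=[0,0,-0.01,0,0,0,0.3,0,0,-0.04,0,0,0,0.3,0,0,-0.09,0,0,0,0.3,0.005,-0.01,-0.13,0,0,0,0.3,0.0179,-0.04,-0.1445,0,0,0,0.3,0.04,-0.089,-0.1445,0,0,0,0.3,0.064,-0.142,-0.1445,0,0,0,0.3,0.087,-0.194,-0.1445,0,0,0,0.3,0.108,-0.24,-0.1445,0,0,0,0.3,0.125,-0.279,-0.1445,0,0,0,0.3,0.1339,-0.298,-0.1445,0,0,0,0.3,0.1359,-0.303,-0.1445,0,0,0,0.3])

```text
t: 41.0
tool_pos: [0.5491, -0.0228, 0.1656]
orientation: [-3.141, -0.039, 0.001]
force: [-0.2, 0.4, -0.9]
opening: 0.0447
gripper_force: 15.0
```

move_arm(deltas=[0,0,0,0,0,0,0.3,0,0,0,0,0,0,0.3,0,0,0.04,0,0,0,0.3,0,0,0.08,0,0,0,0.3,0,0,0.115,0,0,0,0.3,0,0,0.133,0,0,0,0.3,0,0,0.1395,0,0,0,0.3,0,0,0.14,0,0,0,0.3,0,0,0.14,0,0,0,0.3,0,0,0.14,0,0,0,0.3])

```text
t: 42.25
tool_pos: [0.5498, -0.0241, 0.0265]
orientation: [3.141, 0.036, 0.002]
force: [-0.3, -0.0, -1.1]
opening: 0.0453
gripper_force: 15.0
```

move_arm(deltas=[0,0,0,0,0,0,0.3,0,0,0,0,0,0,0.5,0,0,0,0,0,0,0.57,0,0,0,0,0,0,0.57,0,0,-0.02,0,0,0,0.57,0,0,-0.06,0,0,0,0.57,0,0,-0.1,0,0,0,0.57,0,0,-0.15,0,0,0,0.57,0,0,-0.174,0,0,0,0.57])

```text
t: 43.38
tool_pos: [0.5505, -0.0242, 0.2033]
orientation: [3.141, 0.036, 0.007]
force: [0.7, -0.3, -1.0]
opening: 0.0528
gripper_force: 0.0
```

move_arm(deltas=[-0.004,0.03,0,0,0,0,0.5,-0.0109,0.08,0,0,0,0,0.5,-0.0184,0.135,0,0,0,0,0.5,-0.0259,0.19,0,0,0,0.0227,0.5,-0.0333,0.245,0,0,0,0.0227,0.5,-0.0408,0.3,0,0,0,0.0227,0.5,-0.0483,0.355,0,0,0,0.0227,0.5,-0.055,0.404,0,0,0,0.0227,0.5,-0.0581,0.4268,0,0,0,0.0227,0.5,-0.0581,0.4268,0,0,0,0.0227,0.5,-0.0581,0.4268,0.03,0,0,0.0227,0.5,-0.0581,0.4268,0.07,0,0,0.0227,0.5])

```text
t: 44.88
tool_pos: [0.5021, -0.4515, 0.1306]
orientation: [3.14, 0.001, 0.004]
force: [-0.2, -0.1, -0.3]
opening: 0.0462
gripper_force: 0.0
```

```bash
python3 - <<'E'
from h import *
p,d,m=cam("top");W=cloud(d,m);A=np.load("top1.npz")
save("t5",cv2.resize(np.hstack([A["p"][145:240,215:345],p[145:240,215:345]]),None,fx=3,fy=3,interpolation=cv2.INTER_CUBIC))
S=p.shape[:2]
for X in(A["W"],W):
    fit("tape",X,box(S,250,180,278,232),(.068,.09)); fit("block",X,box(S,280,180,307,232),(.049,.062))
s=robot.read_state();M=Ro.from_rotvec(s['orientation']).as_matrix();print(s['tool_pos'],np.degrees(np.arctan2(M[1,0],M[0,0])))
E
```

```text
tape 296 c [542.8  47.2] sz [63.9 35.5] yaw 1.37 z 0.0738 mean [0.5383 0.0469]
block 588 c [550.5 -23.6] sz [90.7 44.3] yaw 2.81 z 0.0536 mean [ 0.5499 -0.0238]
tape 296 c [542.6  46.5] sz [63.5 35.9] yaw 5.23 z 0.0738 mean [0.5392 0.0458]
block 577 c [549.4 -24.7] sz [88.9 43.7] yaw 0.98 z 0.0535 mean [ 0.5491 -0.024 ]
[ 0.49919149 -0.44842322  0.1224584 ] 0.06286958667878816
```

View pics/t5.png

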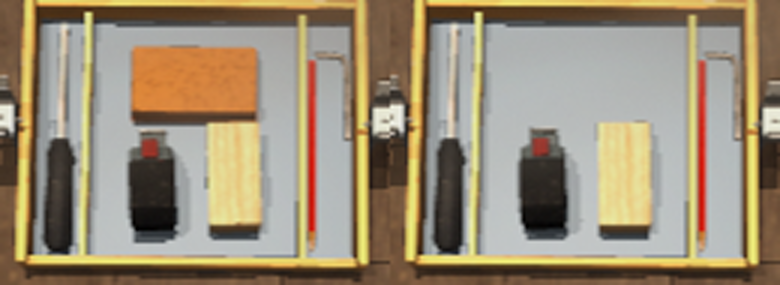

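Before (left) and after (right) match, so the tape and block are back within about 1 mm. Next is the level.

move_arm(deltas=[0,0,0,0,0,0,0.5,0,0,0.02,0,0,0,0.5,0,0,0.05,0,0,0,0.5,0,0,0.08,0,0,0,0.5,0,0,0.1,0,0,0,0.5,0,0,0.1101,0,0,0,0.5,0,0,0.1101,0,0,0,0.5,0,0,0.1101,0,0,0,0.5])

```text
t: 45.92
tool_pos: [0.5015, -0.4528, 0.021]
orientation: [3.14, -0.0, 0.002]
force: [0.8, -0.2, 0.5]
opening: 0.0464
gripper_force: 0.0
```

move_arm(deltas=[0,0,0,0,0,0,0.35,0,0,0,0,0,0,0.28,0,0,0,0,0,0,0.2,0,0,0,0,0,0,0.1,0,0,0,0,0,0,0.1], squeeze=25)

```text
t: 46.55
tool_pos: [0.5009, -0.4522, 0.02]
orientation: [3.141, -0.0, 0.001]
force: [-0.9, 1.5, 3.1]
opening: 0.0239
gripper_force: 25.0
```

```bash
python3 -c "
from h import *
s=robot.read_state();M=Ro.from_rotvec(s['orientation']).as_matrix();print(s['tool_pos'],np.degrees(np.arctan2(M[1,0],M[0,0])),s['force'],s['opening'])"
```

```text
[ 0.50088431 -0.45215743  0.01996054] -0.004615314040937603 [-0.86820179  1.47735853  3.06041596] 0.023893463930234924
```

move_arm(deltas=[0,0,-0.01,0,0,0,0.1,0,0,-0.03,0,0,0,0.1,0,0,-0.07,0,0,0,0.1,0,0,-0.12,0,0,0,0.1,0,0,-0.17,0,0,0,0.1,0,0,-0.21,0,0,0,0.1,0,0,-0.2301,0,0,0,0.1,0,0,-0.2301,0,0,0,0.1])

```text
t: 47.55
tool_pos: [0.5013, -0.4526, 0.2517]
orientation: [3.139, 0.0, 0.004]
force: [0.1, -0.3, -4.1]
opening: 0.0233
gripper_force: 25.0
```

move_arm(deltas=[0.004,-0.02,0,0,0,-0.07,0.1,0.012,-0.06,0,0,0,-0.2,0.1,0.021,-0.11,0,0,0,-0.37,0.1,0.031,-0.16,0,0,0,-0.54,0.1,0.04,-0.21,0,0,0,-0.71,0.1,0.05,-0.26,0,0,0,-0.88,0.1,0.059,-0.31,0,0,0,-1.05,0.1,0.068,-0.36,0,0,0,-1.22,0.1,0.076,-0.4,0,0,0,-1.37,0.1,0.084,-0.44,0,0,0,-1.49,0.1,0.0875,-0.46,0,0,0,-1.555,0.1,0.0884,-0.465,0,0,0,-1.5757,0.1])

```text
t: 49.05
tool_pos: [0.5884, 0.0139, 0.2477]
orientation: [-2.212, -2.227, 0.003]
force: [0.1, -0.0, -3.6]
opening: 0.0231
gripper_force: 25.0
```

move_arm(deltas=[0,0,0,0,0,0,0.1,0,0,0,0,0,0,0.1,0,0,0.03,0,0,0,0.1,0,0,0.06,0,0,0,0.1,0,0,0.08,0,0,0,0.1,0,0,0.09,0,0,0,0.1,0,0,0.09,0,0,0,0.1,0,0,0.09,0,0,0,0.1])

```text
t: 50.05
tool_pos: [0.59, 0.0129, 0.1611]
orientation: [2.215, 2.226, 0.002]
force: [0.1, -1.3, -4.3]
opening: 0.0233
gripper_force: 25.0
```

```bash
python3 - <<'E'
from h import *
s=robot.read_state();M=Ro.from_rotvec(s['orientation']).as_matrix();print(s['tool_pos'],np.degrees(np.arctan2(M[1,0],M[0,0])),s['force'],s['opening'])
p,d,m=cam("top");W=cloud(d,m);S=p.shape[:2]
P=W[box(S,150,130,400,230)&(W[...,2]>.175)&(W[...,2]<.21)]
print(np.percentile(P,[1,99],axis=0).round(3))
for a,b in((.1,.15),(.15,.195),(-.13,-.08),(-.17,-.13)):
    q=P[(P[:,1]>a)&(P[:,1]<b)]; print(a,len(q),np.median(q,0).round(4),q[:,0].min(),q[:,0].max())
p,d,m=cam("scene");save("s6",cv2.resize(p[150:270,200:370],None,fx=4,fy=4))
E
```

```text
[0.58997045 0.01289561 0.16105285] 90.27191443631033 [ 0.0980637  -1.29876496 -4.2836974 ] 0.02328860851086447
[[ 0.579 -0.176  0.177]
 [ 0.604  0.199  0.196]]
  return _methods._mean(a, axis=axis, dtype=dtype,
  ret = um.true_divide(
Traceback (most recent call last):
ValueError: zero-size array to reduction operation minimum which has no identity
```

move_arm(deltas=[0,0,0,0,0,0,0.1,0,0,0.01,0,0,0,0.1,0,0,0.02,0,0,0,0.1,0,0,0.028,0,0,0,0.1,0,0,0.034,0,0,0,0.1,0,0,0.038,0,0,0,0.1,0,0,0.04,0,0,0,0.1])

```text
t: 50.98
tool_pos: [0.5891, 0.013, 0.1194]
orientation: [-2.216, -2.227, 0.0]
force: [0.4, 0.6, -3.3]
opening: 0.0233
gripper_force: 25.0
```

```bash
python3 - <<'E'
from h import *
s=robot.read_state();print(s['tool_pos'],s['force'],s['wrist_torque'])
p,d,m=cam("scene");save("s7",cv2.resize(p[150:270,200:370],None,fx=4,fy=4))
E
```

```text
[0.58910282 0.0130094  0.11941229] [ 0.35247513  0.56437277 -3.34244859] [-0.05569205 -0.0495517   0.01528876]
```

View pics/s7.png

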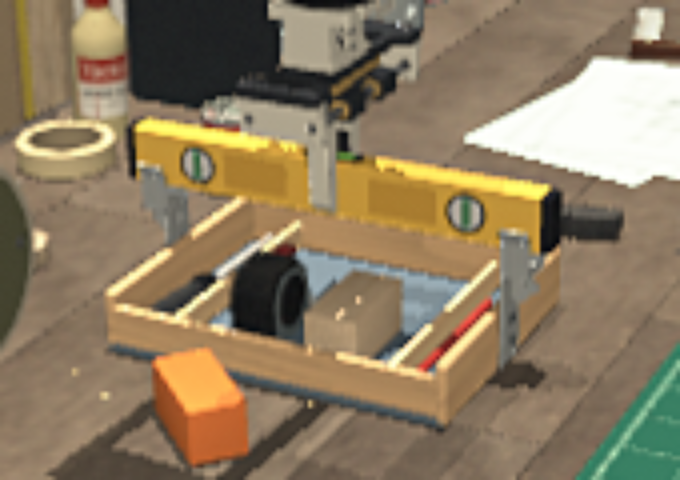

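The level has entered both brackets (left one at 165,200, right one at 515,270) with no side force. I lower it fully and release.

move_arm(deltas=[0,0,0.006,0,0,0,0.1,0,0,0.012,0,0,0,0.1,0,0,0.016,0,0,0,0.1,0,0,0.019,0,0,0,0.1,0,0,0.0203,0,0,0,0.1,0,0,0.0203,0,0,0,0.1,0,0,0.0203,0,0,0,0.1,0,0,0.0203,0,0,0,0.1])

```text
t: 52.02
tool_pos: [0.5895, 0.013, 0.1009]
orientation: [2.215, 2.226, 0.001]
force: [-5.4, 0.1, 7.0]
opening: 0.0237
gripper_force: 25.0
```

move_arm(deltas=[0,0,0,0,0,0,0.35,0,0,0,0,0,0,0.5,0,0,0,0,0,0,0.5,0,0,-0.01,0,0,0,0.5,0,0,-0.04,0,0,0,0.5,0,0,-0.08,0,0,0,0.5,0,0,-0.12,0,0,0,0.5,0,0,-0.16,0,0,0,0.5,-0.04,-0.02,-0.16,0,0,0,0.5,-0.1,-0.04,-0.16,0,0,0,0.5,-0.16,-0.06,-0.16,0,0,0,0.5,-0.22,-0.08,-0.16,0,0,0,0.5])

```text
t: 53.52
tool_pos: [0.5102, -0.2069, 0.2604]
orientation: [2.214, 2.226, 0.001]
force: [1.2, -0.6, 0.2]
opening: 0.0465
gripper_force: 0.0
```

move_arm(deltas=[-0.04,0,0,0,0,0,0.5,-0.08,0,0,0,0,0,0.5,-0.1,0,0,0,0,0,0.5,-0.1,0,0,0,0,0,0.5,-0.1,0,0,0,0,0,0.5,-0.1,0,0,0,0,0,0.5])

```text
t: 54.28
tool_pos: [0.5118, -0.3039, 0.2595]
orientation: [-2.214, -2.229, -0.0]
force: [0.8, 0.1, 0.8]
opening: 0.0464
gripper_force: 0.0
```

```bash
python3 - <<'E'
from h import *
p,d,m=cam("top");W=cloud(d,m);S=p.shape[:2];A=np.load("top0.npz")
save("t8",p)
for X in(A["W"],W):
    P=X[box(S,190,165,365,200)&(X[...,2]>.1295)&(X[...,2]<.15)]; k=np.polyfit(P[:,1],P[:,0],1)
    print(len(P),P.mean(0).round(4),np.degrees(np.arctan(k[0])).round(2),P.min(0).round(3),P.max(0).round(3))
    fit("tape",X,box(S,250,188,278,232),(.068,.09)); fit("block",X,box(S,280,190,307,232),(.049,.062))
fit("sander",W,box(S,110,170,180,300),(.045,.06))
E
```

```text
1439 [0.589  0.0122 0.1328] -0.28 [ 0.576 -0.176  0.13 ] [0.602 0.202 0.14 ]
tape 300 c [542.4  47.2] sz [63.7 35.4] yaw 1.32 z 0.0742 mean [0.5384 0.0469]
block 508 c [544.8 -24.7] sz [76.7 43.5] yaw 0.99 z 0.0536 mean [ 0.544  -0.0241]
1440 [0.591  0.0108 0.1328] -0.35 [ 0.578 -0.178  0.13 ] [0.604 0.202 0.14 ]
tape 293 c [542.7  46.4] sz [65.  35.7] yaw 5.38 z 0.0739 mean [0.5393 0.0456]
block 520 c [544.9 -24.8] sz [77.2 43.7] yaw 0.98 z 0.0536 mean [ 0.544  -0.0241]
sander 1039 c [474.4 354.9] sz [ 61.5 109.6] yaw 173.55 z 0.0525 mean [0.4735 0.354 ]
```

View pics/t8.png

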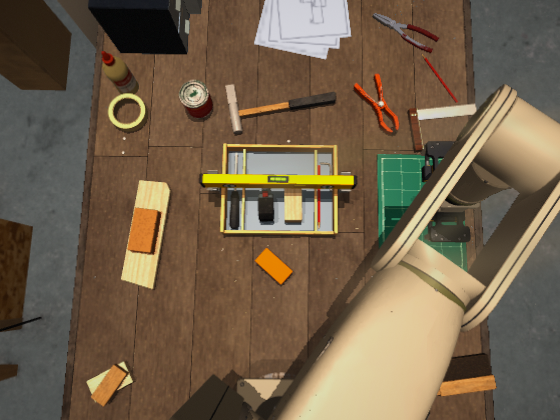

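The level is seated at its original height and within 2 mm of where it was, around (278,180). The tape and block are in place, and the sander is on the board at (144,230).

```bash
python3 -c "
from plant import robot
print(robot.close_job())"
```

```text
the job is handed in; nothing more can be done
None
```

The job is handed in: the sanding block lies flat and lengthwise on the middle of the pine board, the tape measure and pine block are back within about 1 mm of where they stood, and the spirit level is seated in both brackets, right way up and centred to within about 2 mm.

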